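Tilt and lock the glue-up press, then tighten its nuts crosswise

TASK

Tip the frame of the glue-up press towards you as far as it goes and lock it by turning the T-knob on its right-hand bearing clockwise to the stop. Then finish tightening its four T-nuts evenly: one diagonal pair has had its first half (bars diagonal), so first bring the other pair half way too, then tighten all four to the stop, crosswise, each followed by the one diagonally opposite. Do not disturb the other things on the bench.

Things in the scene. Friction and masses are not known exactly. Their poses are not given: they have to be found in the camera images.
- press: Glue-up press, 280x410 mm, standing astride the 21 mm high batten on the bench; fixed. Wooden stand, tilting frame between two end plates. Origin on the bench under its centre; x away from the robot (turned up to 10 degrees), y left along the press's long axis, z up. Tilting axis along y, 135 mm up; bearing blocks at y = +190 and -190 mm, 160 mm high.
- frame (a joint): Tilt of the frame about the long axis, rad. 0 = level; positive = front edge down, so that its top faces the robot; the end stop is at 0.56 (32 degrees). Found about level (-0.08 to 0.12). Stiff hinge (1.2 N m of friction, about 10 N at the lip): it stays where it is left.
- lip (a point): Point on top of the frame's wooden front lip, in the frame's plane 122 mm in front of the tilting axis and 1 mm above it. Lip: 80 mm long (y), 14 mm thick, from 95 to 135 mm in front of the axis; pressing it down tips the frame towards the robot. Axes are the frame's: x up the slope (away from the robot), y along the long axis, z square to its top, outward.
- nut_near_left (a joint): Angle of this T-nut, rad: 0 = bar along the press's long axis (loose), 0.785 = bar diagonal (half way), 1.571 = bar straight up and down the slope, against its stop (tight). Grows clockwise as seen looking onto the frame's top. Friction 0.1 N m; stays where it is left. Found loose (0 to 0.12).
- nut_near_left_grip (a point): Grip point of the T-nut near left (near = front edge): frame x -58, y +95 mm from its centre. On the turning axis, in the dark steel bar: 46 mm long (point y), 12 thick (point x), 24 high (14 below to 10 above the point); the point turns with it. z = turning axis, square to the frame's top, outward; the rail under the nut is 30 mm below the point.
- nut_near_right (a joint): Angle of this T-nut, rad: 0 = bar along the press's long axis (loose), 0.785 = bar diagonal (half way), 1.571 = bar straight up and down the slope, against its stop (tight). Grows clockwise as seen looking onto the frame's top. Friction 0.1 N m; stays where it is left. Found with its first half already done (0.70 to 0.87).
- nut_near_right_grip (a point): Grip point of the T-nut near right: frame x -58, y -95 mm from its centre. On the turning axis, in the dark steel bar: 46 mm long (point y), 12 thick (point x), 24 high (14 below to 10 above the point); the point turns with it. z = turning axis, square to the frame's top, outward; the rail under the nut is 30 mm below the point.
- nut_far_left (a joint): Angle of this T-nut, rad: 0 = bar along the press's long axis (loose), 0.785 = bar diagonal (half way), 1.571 = bar straight up and down the slope, against its stop (tight). Grows clockwise as seen looking onto the frame's top. Friction 0.1 N m; stays where it is left. Found with its first half already done (0.70 to 0.87).
- nut_far_left_grip (a point): Grip point of the T-nut far left: frame x +58, y +95 mm from its centre. On the turning axis, in the dark steel bar: 46 mm long (point y), 12 thick (point x), 24 high (14 below to 10 above the point); the point turns with it. z = turning axis, square to the frame's top, outward; the rail under the nut is 30 mm below the point.
- nut_far_right (a joint): Angle of this T-nut, rad: 0 = bar along the press's long axis (loose), 0.785 = bar diagonal (half way), 1.571 = bar straight up and down the slope, against its stop (tight). Grows clockwise as seen looking onto the frame's top. Friction 0.1 N m; stays where it is left. Found loose (0 to 0.12).
- nut_far_right_grip (a point): Grip point of the T-nut far right: frame x +58, y -95 mm from its centre. On the turning axis, in the dark steel bar: 46 mm long (point y), 12 thick (point x), 24 high (14 below to 10 above the point); the point turns with it. z = turning axis, square to the frame's top, outward; the rail under the nut is 30 mm below the point.
- lock (a joint): Angle of the frame's lock knob, rad: clockwise from above is locking; 1.571 = against its stop (locked, bar pointing away from the robot along press x); 0 = bar along press y. Found loose at 0.2 to 0.6. Friction 0.1 N m.
- lock_grip (a point): Grip point of the lock knob, a T-knob of the same shape as the nuts (bar 46 long along point y, 12 thick along point x, 24 high, from 14 below to 10 above the point) with a vertical axis, on top of the right-hand bearing block (press y = -190 mm), 189 mm above the bench. The block's top is 29 mm below the point.
- offcut_4: Bystander: pine offcut 28x70x28 mm, to the right of the press; loose.
- sanding_block: Bystander: cork sanding block 61x105x31 mm, to the left of the press; loose.

How it is judged (in metres and radians):
On the way, in this order (a step that is already met when the one before it is completed fails the run):
1. the frame is tipped towards the robot to its stop (0.50 rad or more) (value of joint frame above 0.5 rad), for 0.2 s.
2. the lock knob is at its stop (1.40 rad or more) with the frame still tipped (value of joint lock above 1.4 rad and value of joint frame above 0.5 rad), for 0.2 s.
3. all four nuts are about half way (0.55 to 1.15 rad) (value of joint nut_near_left between 0.55 and 1.15 rad and value of joint nut_near_right between 0.55 and 1.15 rad and value of joint nut_far_right between 0.55 and 1.15 rad and value of joint nut_far_left between 0.55 and 1.15 rad), for 0.1 s.
4. one diagonal pair of nuts is tight (1.40 rad or more), the other pair still half way (((value of joint each of nut_near_left, nut_far_right above 1.4 rad and value of joint nut_near_right between 0.5 and 1.25 rad and value of joint nut_far_left between 0.5 and 1.25 rad) or (value of joint each of nut_near_right, nut_far_left above 1.4 rad and value of joint nut_near_left between 0.5 and 1.25 rad and value of joint nut_far_right between 0.5 and 1.25 rad))), for 0.1 s.
At the end, for the whole second after the job is handed in: All four nuts and the lock knob are at their stops (1.40 rad or more of 1.571) and the frame is still tipped to its stop (0.50 rad or more of 0.56) (all of step 2 and value of joint each of nut_near_left, nut_near_right, nut_far_right, nut_far_left above 1.4 rad); the robot touches nothing.
It fails at once if a nut is tightened beyond half way (over 1.20 rad) while another has not had its first half (under 0.50 rad) (value of joint any of nut_near_left, nut_near_right, nut_far_right, nut_far_left above 1.2 rad and value of joint any of nut_near_left, nut_near_right, nut_far_right, nut_far_left below 0.5 rad).
It fails at once if in the last pass two neighbouring nuts are tight (over 1.35 rad) while the other two are not (under 1.25 rad) ((value of joint each of nut_near_left, nut_near_right above 1.35 rad and value of joint each of nut_far_right, nut_far_left below 1.25 rad) or (value of joint each of nut_near_right, nut_far_right above 1.35 rad and value of joint each of nut_far_left, nut_near_left below 1.25 rad) or (value of joint each of nut_far_right, nut_far_left above 1.35 rad and value of joint each of nut_near_left, nut_near_right below 1.25 rad) or (value of joint each of nut_far_left, nut_near_left above 1.35 rad and value of joint each of nut_near_right, nut_far_right below 1.25 rad)).
It fails at once if a bystander is moved by more than 30 mm (distance of any of offcut_4, sanding_block from where it was at the start of the episode above 0.03 m).
It also fails if it takes over 72 s, if anything falls off the work surface, if the arm or the gripper's body presses on something with over 40 N, if the wrist force passes 120 N, or if a joint passes its speed limit or range.

ROBOT

A 6-joint arm with a two-finger parallel gripper is mounted at the origin on a cart in front of the work surface, level with it; the furniture and walls round the work are solid. World frame = base frame: x ahead of the robot, y to its left, z up, the work surface at z = 0. Lengths are in mm, angles in degrees, forces in N, time in s.
With the tool pointing down it reaches from about 300 to 775 mm from the base axis. Payload 14.6 kg.
Tool frame: the origin (TCP) lies at the very end of the fingers, on their centre line; the grasp point (between the pads) lies 19 mm behind it (bot.grasp_offset is the distance from the TCP to the grasp point, in mm); x points along the fingers, y is the direction in which the jaws open and shut, and the axes are right-handed (so a half turn about x gives the same grasp; the last joint's range is limited). The gripper opens to 94 mm and grips with 3 to 60 N. Pads are 16 mm wide; open, the fingers measure 119 mm over their backs; the gripper's body (75 mm by 177 mm) begins 78 mm behind the grasp point.
Start: joints at [-67.472, 17.183, 87.147, -0, 75.671, -3.816], TCP at [244.065, -492.871, 205.446] pointing down, gripper open.
Joint ranges: [-173.82, 173.82], [-45.26, 126.66], [13.44, 144.39], [-59.66, 239.66], [0, 175.72], [-146.38, 146.38]. Speed limits (degrees/s): [127.2, 127.2, 147.25, 180, 180, 180].

INTERFACE

Orientations are given as [roll, pitch, yaw] about the fixed x, y, z axes, in that order (R = Rz(yaw) Ry(pitch) Rx(roll)).
In Python, from plant import telemetry, grab_frame, workorder, find_in, trace, tip_of, bot gives the robot as it stands.
- The arm moves only by the shell command python3 -m crank 'ROWS' [FORCE]. ROWS is JSON, a list of rows, each a list of 3 entries, a list of its own where there are three numbers: the finger opening in m, from 0 to 0.094, then the shift along the tool's x, y, z in m, then the turn about the tool's x in rad. A call has 1 to 8 rows; each row is the pose to reach, as a shift and turn from the pose commanded when the call began, along the tool's axes at that moment; what a row does not reach only later rows make up. A row lasts 1/12 s, in which the tool goes at most 41.7 mm and 7.16 degrees, less where a joint would pass 70% of its speed; a pose out of reach is approached as far as the arm can. A call with a gripper value outside its range is refused whole. The fingers move at their own pace and stop on an object; FORCE is the grip in N (left out, the last holds). Time passes only in rows, so rows that repeat a pose let the fingers close. It gives the time, the measured TCP pose, the force and the opening at its end, in the units of the state.
- telemetry.read_state(): the state, without advancing time (a new reading comes with each control period).
- grab_frame(name): name is "side" or "top"; returns a dict with "pixels" (480x640x3 uint8, red, green, blue), "camera_matrix" (3x3 intrinsics, pixels), "R" (3x3) and "t" (3): a world point X has camera coordinates R X + t. Camera axes: x right, y down, z forward; pixel columns grow to the right and rows downward; lengths in mm; the calibration is good to about 2 mm. A picture is of the moment at which its call begins. There is no depth.
- workorder.job_done(): hands the job in, once; it reports no verdict.
Trained networks look in a picture, given as the dict that the camera call returned (one of the last four; its "shot" number tells which), for a name from the list of things; names that differ only in an ending like _2 or _b are one class to them, and where a whole thing is asked for, a point or a joint stands for the part that bears it (a point fixed in the world has none). Each returns a list of dicts, best first, with "conf" (0 to 1); they miss things now and then, are a little off and sometimes report something else, mostly with a low value. They report only what shows in the picture. A call takes as long as a camera call.
- find_in(picture, thing): "extent" ([centre column, centre row, width, height] as shares, 0 to 1, of the picture: columns of its width, rows of its height, round what is visible of it).
- trace(picture, thing): "region" (480x640 bool, what is visible of it) and "extent" ([centre column, centre row, width, height] as shares, 0 to 1, of the picture: columns of its width, rows of its height, round what is visible of it).
- tip_of(picture, thing): "xy" ([column, row] as shares, 0 to 1, of the picture: columns of its width, rows of its height: a listed point, or the origin of a listed thing).
The state is a dict: "time": time; "joints": joint angles; "joint_vel": joint speeds; "joint_torque": joint torques, N m; "tool_pos": TCP position; "tcp_rot": TCP orientation; "wrist_force": force on the tool from outside, world axes, zero at the start; "wrist_torque": the same for the moment, N m; "opening": opening from 0.0 (shut) to 1.0 (fully open).
Only numpy, scipy, OpenCV 4.12 (cv2) and the standard library are available. Lean on these libraries where they do the work, as an engineer would, in place of code of your own. Each camera call takes 0.05 s, during which the arm holds its last target. There are 200 camera calls.

## Working session

There is one attempt and no reset: what is moved stays moved. The work goes in short steps, Python scripts to look and compute and a shell command to move; the robot and the scene stay as the last step left them, time stands still between calls to the robot, and variables do not carry over. Pictures are saved under pics/ and viewed, about 8 in all and at most 12, crops included, and the job is handed in when it is done.

```bash
mkdir -p pics; ls; cat > h.py <<'E'
import numpy as np, cv2
from scipy.optimize import least_squares
from scipy.spatial.transform import Rotation as Ro
from plant import telemetry, grab_frame, workorder, find_in, trace, tip_of, bot
def tri(pa,pb,ua,ub):
    Ps=[np.array(p["camera_matrix"])@np.c_[p["R"],p["t"]] for p in (pa,pb)]
    X=cv2.triangulatePoints(Ps[0],Ps[1],np.array(ua,float).reshape(2,1),np.array(ub,float).reshape(2,1))
    X=(X[:3]/X[3]).ravel()
    return X
def proj(p,X):
    c=np.array(p["R"])@np.array(X,float)+np.array(p["t"]); u=np.array(p["camera_matrix"])@c; return u[:2]/u[2]
def tips(p,n):
    r=tip_of(p,n); return [(np.array(q["xy"])*[640,480],round(q["conf"],2)) for q in r[:3]]
E
python3 - <<'E'
from h import *
print(telemetry.read_state())
a=grab_frame("side");b=grab_frame("top")
for n,p in(("side",a),("top",b)):
    cv2.imwrite(f"pics/{n}0.png",p["pixels"][:,:,::-1]); print(n,np.round(-np.array(p["R"]).T@p["t"]),np.array(p["camera_matrix"])[0,0])
for n in ["press","lip","nut_near_left_grip","nut_near_right_grip","nut_far_left_grip","nut_far_right_grip","lock_grip","offcut_4","sanding_block"]:
    ta,tb=tips(a,n),tips(b,n); print(n,[(np.round(u),c) for u,c in ta],[(np.round(u),c) for u,c in tb])
    if ta and tb:
        X=tri(a,b,ta[0][0],tb[0][0]); print("   ",np.round(X,1),np.round(proj(a,X)-ta[0][0],1),np.round(proj(b,X)-tb[0][0],1))
E
```

```text
pics
{'time': 0.0, 'joints': array([-6.74700956e+01,  1.72168202e+01,  8.71835075e+01, -1.09942894e-03,
        7.56713092e+01, -3.81651527e+00]), 'joint_vel': array([ 0.00669127,  0.01752859, -0.06577934,  0.08339112, -0.0843251 ,
       -0.02455931]), 'joint_torque': array([ 2.79213069e-03, -5.31800258e+01, -3.52733982e+01,  7.09813088e-02,
        2.44384323e-02, -8.89295166e-05]), 'tool_pos': array([ 243.96399024, -492.60585822,  204.85125394]), 'tcp_rot': array([-92.96487234,  89.92835521, 113.38182013]), 'wrist_force': array([-0.31853136, -0.4490344 , -0.07300437]), 'wrist_torque': array([-0.01440562,  0.01752597,  0.02913819]), 'opening': 0.995803488824164}
side [ 293. 1059.  817.] 502.3174405892271
top [ 271.  -15. 1501.] 599.1477656965847
press [(array([306., 292.]), 0.95)] []
lip [(array([355., 264.]), 0.87), (array([318., 254.]), 0.61)] [(array([289., 297.]), 0.74)]
    [443.1   9.2 116.2] [-2.5 -0.6] [0.1 1.9]
nut_near_left_grip [(array([318., 255.]), 0.62)] [(array([243., 261.]), 0.7)]
    [515.4 109.8 193.2] [-1.8 -0.5] [0.1 1.3]
nut_near_right_grip [(array([339., 216.]), 0.46)] [(array([329., 272.]), 0.72)]
    [494.9 -79.4 196.5] [1.9 0.4] [-0.1 -1.6]
nut_far_left_grip [(array([274., 241.]), 0.51)] [(array([455., 296.]), 0.72), (array([250., 215.]), 0.54)]
    [ 650.5 -487.  -209.1] [42.8 15.4] [  6.  -53.9]
nut_far_right_grip [(array([302., 205.]), 0.58)] [(array([336., 221.]), 0.52)]
    [605.3 -96.9 206.7] [-0.6 -0.2] [0.1 0.5]
lock_grip [(array([332., 201.]), 0.68)] []
offcut_4 [(array([365., 222.]), 0.72)] [(array([458., 297.]), 0.57)]
    [ 465.8 -412.9    3. ] [1.5 0.3] [-0.1 -1.4]
sanding_block [(array([312., 410.]), 0.58), (array([301., 204.]), 0.51)] [(array([141., 304.]), 0.62)]
    [448.7 383.7  -2.5] [2.5 0.6] [-0.1 -1.5]
```

View pics/side0.png

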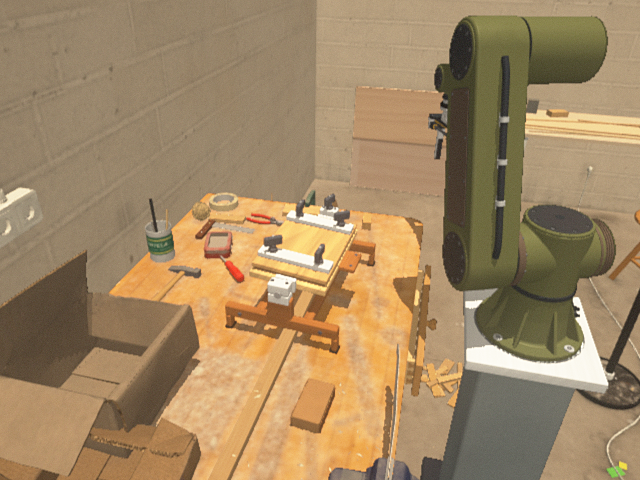

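View pics/top0.png

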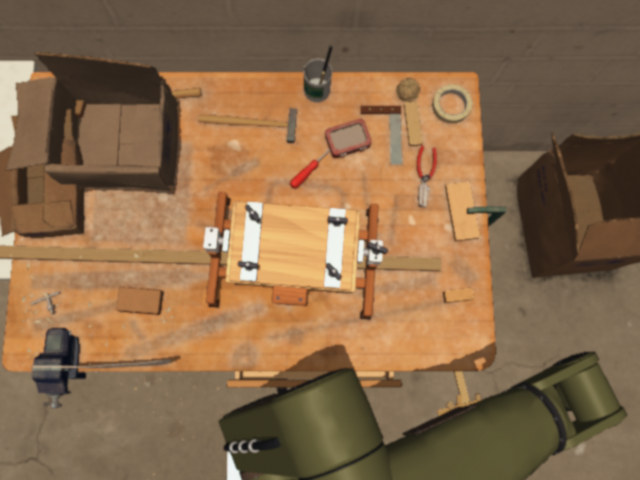

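```bash
cat >> h.py <<'E'
NUT={"nut_near_left":(-58,95),"nut_near_right":(-58,-95),"nut_far_left":(58,95),"nut_far_right":(58,-95)}
def fpt(q,v):  # frame point -> world ; q=x,y,yaw,tilt,h
    x,y,yaw,t=q[:4]
    return np.array([x,y,135])+Ro.from_euler('z',yaw).apply(Ro.from_euler('y',-t).apply(v))
def model(q):
    d={n+"_grip":fpt(q,(a,b,q[4])) for n,(a,b) in NUT.items()}
    d["lip"]=fpt(q,(-122,0,1)); d["lock_grip"]=np.array([q[0],q[1],189])+Ro.from_euler('z',q[2]).apply((0,-190,0))
    return d
def fit(obs,q0,free=(0,1,2,3,4)):
    free=list(free); q0=np.array(q0,float)
    def f(p):
        q=q0.copy();q[free]=p;m=model(q); return np.concatenate([proj(pic,m[n])-u for pic,n,u in obs])
    r=least_squares(f,q0[free],loss='soft_l1',f_scale=2.,x_scale=[1 if i in(0,1,4) else .01 for i in free])
    q=q0.copy();q[free]=r.x; return q,f(r.x).reshape(-1,2)
E
python3 - <<'E'
from h import *
a=grab_frame("side");b=grab_frame("top")
names=[n+"_grip" for n in NUT]+["lip","lock_grip"]
guess=model([550,10,-.1,.1,62])
obs=[]
for p in(a,b):
    for n in names:
        c=[u for u,_ in tips(p,n) if np.linalg.norm(u-proj(p,guess[n]))<25]
        if c: obs.append((p,n,c[0]))
    for n in NUT:
        pass
q,r=fit(obs,[550,10,-.1,.1,62]); print(np.round(q,3))
for (p,n,u),e in zip(obs,r): print(p["shot"],n,np.round(u),np.round(e,1))
m=model(q)
for k,v in m.items(): print(k,np.round(v))
ims=[]
for p,(x0,y0,w) in((a,(225,170,160)),(b,(200,180,190))):
    k=4; im=cv2.resize(p["pixels"][y0:y0+140,x0:x0+w][:,:,::-1].copy(),None,fx=k,fy=k,interpolation=cv2.INTER_CUBIC)
    for v in m.values():
        u=((proj(p,v)-[x0,y0]+.5)*k).astype(int); cv2.drawMarker(im,tuple(map(int,u)),(255,0,255),0,14,1)
    for pp,n,u in obs:
        if pp is p: cv2.circle(im,tuple(map(int,(u-[x0,y0]+.5)*k)),4,(0,255,0),1)
    ims.append(im)
cv2.imwrite("pics/fitA.png",ims[0]);cv2.imwrite("pics/fitB.png",ims[1])
E
```

```text
[ 5.62991e+02  4.22100e+00 -9.80000e-02  6.70000e-02  6.59540e+01]
3 nut_near_left_grip [319. 255.] [-0.2 -3.5]
3 nut_near_right_grip [335. 201.] [ 7.9 14.1]
3 nut_far_left_grip [276. 240.] [-3.6  0.2]
3 nut_far_right_grip [303. 206.] [-2.2 -0.8]
3 lip [355. 261.] [-1.8 -0.2]
3 lock_grip [333. 199.] [-2.2  0.5]
4 nut_near_left_grip [243. 262.] [2.  1.9]
4 nut_near_right_grip [329. 273.] [ 1.7 -1. ]
4 nut_far_left_grip [251. 212.] [0.3 0.2]
4 nut_far_right_grip [336. 220.] [-0.1  0.9]
4 lip [289. 296.] [-2.5  3. ]
4 lock_grip [376. 249.] [-0.6  0.8]
nut_near_left_grip [510. 105. 197.]
nut_near_right_grip [492. -84. 197.]
nut_far_left_grip [626.  94. 205.]
nut_far_right_grip [607. -96. 205.]
lip [442.  16. 128.]
lock_grip [ 544. -185.  189.]
```

View pics/fitA.png

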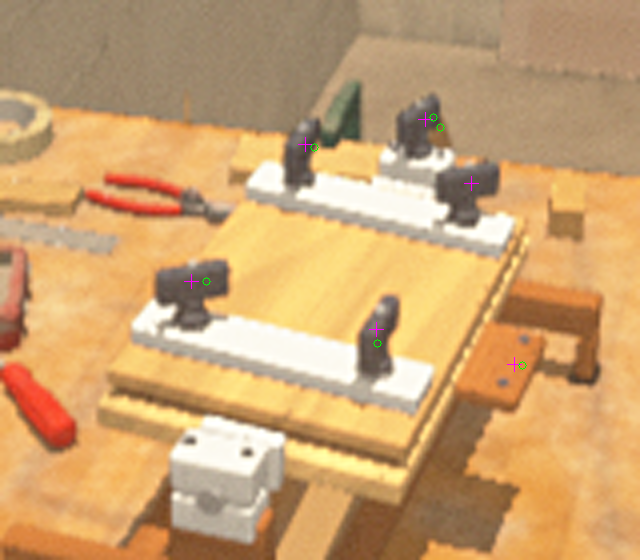

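View pics/fitB.png

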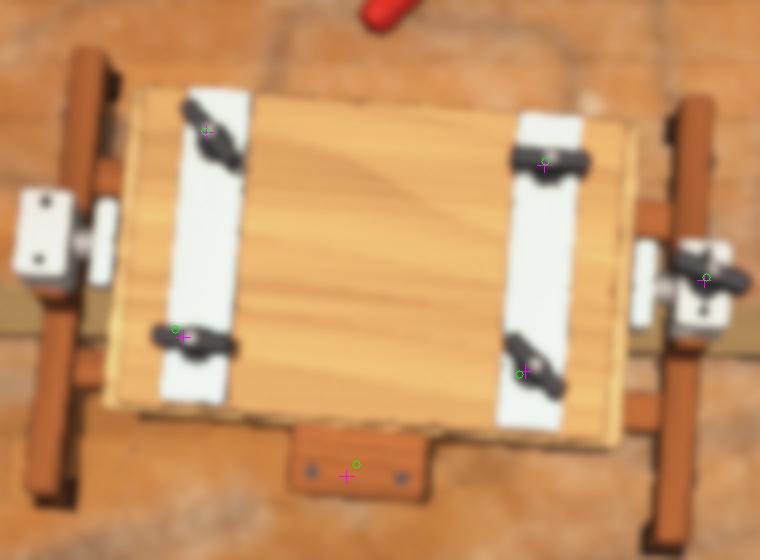

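```bash
cat >> h.py <<'E'
def go(tcp,jaw):  # jaw: world yaw (deg) of the jaw axis; prints shift (m) and turn (rad)
    s=telemetry.read_state(); R=Ro.from_euler('xyz',s["tcp_rot"],degrees=True).as_matrix()
    d=R.T@(np.array(tcp)-s["tool_pos"])/1000
    v=R.T@[np.cos(np.radians(jaw)),np.sin(np.radians(jaw)),0]; t=np.degrees(np.arctan2(v[2],v[1])); t=(t+90)%180-90
    print("t",round(s["time"],2),"pos",np.round(s["tool_pos"],1),"j6",np.round(s["joints"][5]),"F",np.round(s["wrist_force"],1),"open",round(s["opening"]*94,1),"-> shift",np.round(d,4),"turn",round(np.radians(t),3),"alt",round(np.radians(t-180*np.sign(t)),3),"rows",round(max(np.linalg.norm(d)/.0417,abs(t)/7.16),1))
E
python3 - <<'E'
from h import *
a=grab_frame("side");b=grab_frame("top")
T={"nut_far_left_grip":(213,137),"nut_far_right_grip":(550,163),"nut_near_left_grip":(194,342),"nut_near_right_grip":(534,365),"lock_grip":(710,272),"lip":(358,471)}
S={"nut_far_left_grip":(192,284),"nut_far_right_grip":(302,147),"nut_near_left_grip":(381,326),"nut_near_right_grip":(468,184),"lock_grip":(420,122),"lip":(510,365)}
obs=[(b,n,np.array(u)/4+[199.5,179.5]) for n,u in T.items()]+[(a,n,np.array(u)/4+[224.5,169.5]) for n,u in S.items()]
q,r=fit(obs,[563,4,-.1,.07,66]); print(np.round(q,3)); print(np.round(r,1).tolist())
np.save("q.npy",q)
for k,v in model(q).items(): print(k,np.round(v))
yaw=np.degrees(q[2]); go(fpt(q,(-118,0,1))+[0,0,25],yaw)
s=telemetry.read_state();print(np.round(Ro.from_euler('xyz',s["tcp_rot"],degrees=True).as_matrix(),2))
q[3]=.56
for k,v in model(q).items(): print(k,np.round(v))
E
```

```text
[ 5.64954e+02  4.56000e-01 -8.00000e-02  8.20000e-02  6.32790e+01]
[[-0.4, -0.7], [-0.1, -0.6], [-0.4, -0.6], [0.1, 0.5], [0.3, -0.2], [-0.3, 0.7], [0.6, -0.3], [0.2, -0.6], [-0.3, 1.3], [0.2, 0.2], [-0.3, -1.6], [0.9, -0.8]]
nut_near_left_grip [510. 100. 193.]
nut_near_right_grip [495. -89. 193.]
nut_far_left_grip [625.  91. 203.]
nut_far_right_grip [610. -98. 203.]
lip [444.  10. 126.]
lock_grip [ 550. -189.  189.]
t 1.8 pos [ 244.  -492.9  205.4] j6 -4.0 F [-0.8  0.7 -0.2] open 94.2 -> shift [ 0.0541 -0.3601 -0.4055] turn -1.032 alt 2.11 rows 13.1
[[-0.    0.44 -0.9 ]
 [ 0.   -0.9  -0.44]
 [-1.   -0.   -0.  ]]
nut_near_left_grip [490. 102. 158.]
nut_near_right_grip [475. -88. 158.]
nut_far_left_grip [588.  94. 219.]
nut_far_right_grip [573. -95. 219.]
lip [461.   9.  71.]
lock_grip [ 550. -189.  189.]
```

```bash
P='[0,[0,-0.360,-0.405],-1.03]'
python3 -m crank '[[0,[0,-0.360,-0.405],-1.03],[0,[0,-0.360,-0.405],-1.03],[0,[0,-0.360,-0.405],-1.03],[0,[0,-0.360,-0.405],-1.03],[0,[0,-0.360,-0.405],-1.03],[0,[0,-0.360,-0.405],-1.03],[0,[0,-0.360,-0.405],-1.03],[0,[0,-0.360,-0.405],-1.03]]' 20
python3 - <<'E'
from h import *
q=np.load("q.npy"); go(fpt(q,(-119,0,1))+[0,0,25],np.degrees(q[2]))
E
```

```text
time: 2.47
tool_pos: [369.3, -182.0, 205.7]
tcp_rot: [66.6, 90.0, -29.5]
wrist_force: [0.3, 0.2, -0.1]
opening: 0.469
t 2.47 pos [ 369.3 -182.   205.7] j6 -25.0 F [ 0.3  0.2 -0.1] open 44.1 -> shift [ 0.0545  0.0568 -0.1989] turn -0.026 alt 3.116 rows 5.1
```

```bash

python3 -m crank '[[0,[0.01,0.057,-0.199],-0.026],[0,[0.01,0.057,-0.199],-0.026],[0,[0.02,0.057,-0.199],-0.026],[0,[0.03,0.057,-0.199],-0.026],[0,[0.04,0.057,-0.199],-0.026],[0,[0.054,0.057,-0.199],-0.026],[0,[0.054,0.057,-0.199],-0.026],[0,[0.054,0.057,-0.199],-0.026]]'
python3 - <<'E'
from h import *
q=np.load("q.npy"); go(fpt(q,(-119,0,1))+[0,0,2],np.degrees(q[2]))
Z=Ro.from_euler('z',q[2]); go(np.array([q[0],q[1],73])+Z.apply((-110,0,0)),np.degrees(q[2]))
E
```

```text
time: 3.13
tool_pos: [447.4, 7.6, 151.3]
tcp_rot: [-84.4, 89.9, -179.2]
wrist_force: [0.1, -0.4, 1.3]
opening: 0.003
t 3.13 pos [447.4   7.6 151.3] j6 1.0 F [ 0.1 -0.4  1.3] open 0.3 -> shift [ 0.0231 -0.0009 -0.0022] turn -0.005 alt 3.137 rows 0.6
t 3.13 pos [447.4   7.6 151.3] j6 1.0 F [ 0.1 -0.4  1.3] open 0.3 -> shift [ 0.0783  0.0079 -0.0023] turn -0.005 alt 3.137 rows 1.9
```

```bash

python3 -m crank '[[0,[0.02,0,-0.002],0],[0,[0.03,0.001,-0.002],0],[0,[0.04,0.002,-0.002],0],[0,[0.05,0.003,-0.002],0],[0,[0.06,0.005,-0.002],0],[0,[0.07,0.007,-0.002],0],[0,[0.076,0.008,-0.002],0],[0,[0.078,0.008,-0.002],0]]'
python3 - <<'E'
from h import *
q=np.load("q.npy");Z=Ro.from_euler('z',q[2]); go(np.array([q[0],q[1],71])+Z.apply((-110,0,0)),np.degrees(q[2]))
b=grab_frame("top");a=grab_frame("side")
obs=[]
q2=q.copy();q2[3]=.5;g=model(q2)
for p in(a,b):
    for n in NUT:
        for u,c in tips(p,n+"_grip"):
            if np.linalg.norm(u-proj(p,g[n+"_grip"]))<18: obs.append((p,n+"_grip",u));break
q3,r=fit(obs,q2,[3]);print(q3,np.round(r,1).tolist())
E
```

```text
time: 3.8
tool_pos: [457.2, 7.5, 74.8]
tcp_rot: [89.7, 89.8, -5.2]
wrist_force: [0.4, -0.1, 10.5]
opening: 0.007
t 3.8 pos [457.2   7.5  74.8] j6 1.0 F [ 0.4 -0.1 10.5] open 0.6 -> shift [ 0.0038 -0.0021 -0.0015] turn -0.007 alt 3.134 rows 0.1
[ 5.64954241e+02  4.56302894e-01 -7.95490626e-02  6.10070546e-01
  6.32788020e+01] [[3.8, -1.8], [2.6, 0.8], [-0.4, 0.3], [0.9, 3.3], [1.4, -0.2], [0.3, -0.2], [1.0, -0.7]]
```

```bash

python3 -m crank '[[0,[0.002,0,0],0],[0,[0.004,0,0],0],[0,[0.006,0,0],0],[0,[0.006,0,0],0]]'
python3 -m crank '[[0,[0.002,0,0],0],[0,[0.003,0,0],0],[0,[0.003,0,0],0]]'
```

```text
time: 4.63
tool_pos: [457.0, 8.6, 69.9]
tcp_rot: [86.7, 89.8, -8.2]
wrist_force: [-9.5, -1.7, 33.4]
opening: 0.005
time: 4.88
tool_pos: [457.2, 8.6, 69.5]
tcp_rot: [85.9, 89.8, -9.0]
wrist_force: [-28.8, -1.2, 76.0]
opening: 0.006
```

```bash

python3 -m crank '[[0,[-0.03,-0.003,0],0],[0,[-0.07,-0.005,0],0],[0,[-0.11,0,0],0],[0,[-0.15,0,0],0.1],[0,[-0.185,0,0],0.2],[0.06,[-0.185,0,0],0.3],[0.06,[-0.185,0.02,0.03],0.4],[0.06,[-0.185,0.04,0.07],0.5]]' 20
python3 - <<'E'
from h import *
q=np.load("q.npy");q[3]=.56; L=model(q)["lock_grip"]; go(L+[0,0,60],np.degrees(q[2]-.5));go(L+[0,0,-10],np.degrees(q[2]-.5))
E
```

```text
time: 5.55
tool_pos: [489.1, -60.9, 250.5]
tcp_rot: [126.0, 89.9, 2.4]
wrist_force: [1.2, 0.4, 0.7]
opening: 0.183
t 5.55 pos [489.1 -60.9 250.5] j6 22.0 F [1.2 0.4 0.7] open 17.2 -> shift [0.0016 0.1214 0.073 ] turn -0.007 alt 3.135 rows 3.4
t 5.55 pos [489.1 -60.9 250.5] j6 22.0 F [1.2 0.4 0.7] open 17.2 -> shift [0.0716 0.1213 0.0731] turn -0.007 alt 3.135 rows 3.8
```

```bash

python3 -m crank '[[0.06,[0,0.121,0.073],0],[0.06,[0,0.121,0.073],0],[0.06,[0,0.121,0.073],0],[0.06,[0,0.121,0.073],0],[0.06,[0.02,0.121,0.073],0],[0.06,[0.04,0.121,0.073],0],[0.06,[0.04,0.121,0.073],0]]' 20
python3 - <<'E'
from h import *
q=np.load("q.npy");q[3]=.56; m=model(q);L=m["lock_grip"]; go(L+[0,0,-10],np.degrees(q[2]-.5))
a=grab_frame("side");b=grab_frame("top")
ims=[]
for p,(x0,y0) in((a,(235,165)),(b,(215,180))):
    k=3; im=cv2.resize(p["pixels"][y0:y0+140,x0:x0+190][:,:,::-1].copy(),None,fx=k,fy=k,interpolation=cv2.INTER_CUBIC)
    for v in m.values(): cv2.drawMarker(im,tuple(map(int,(proj(p,v)-[x0,y0]+.5)*k)),(255,0,255),0,14,1)
    ims.append(im)
cv2.imwrite("pics/lock.png",np.vstack(ims)[:, :])
E
```

```text
time: 6.13
tool_pos: [547.8, -189.0, 205.4]
tcp_rot: [-80.1, 89.6, 156.3]
wrist_force: [0.3, 0.0, -0.2]
opening: 0.634
t 6.13 pos [ 547.8 -189.   205.4] j6 11.0 F [ 0.3  0.  -0.2] open 59.6 -> shift [ 0.0264  0.0019 -0.0012] turn -0.006 alt 3.135 rows 0.6
```

View pics/lock.png

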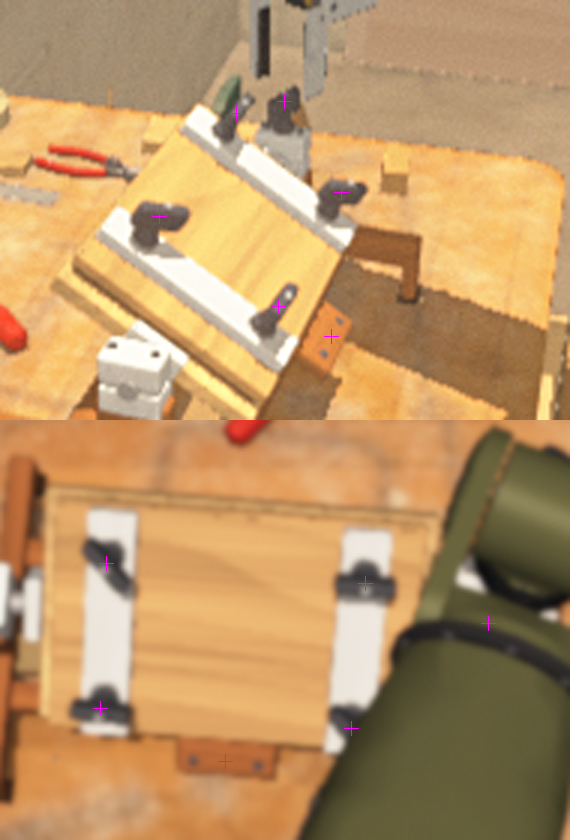

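```bash

python3 -m crank '[[0.06,[0.013,0.002,-0.001],0],[0.06,[0.026,0.002,-0.001],0],[0.06,[0.026,0.002,-0.001],0],[0,[0.026,0.002,-0.001],0],[0,[0.026,0.002,-0.001],0],[0,[0.026,0.002,-0.001],0],[0,[0.026,0.002,-0.001],0],[0,[0.026,0.002,-0.001],0]]' 25
python3 -m crank '[[0,[0,0,0],0],[0,[0,0,0],0],[0,[0,0,0],0]]'
python3 - <<'E'
from h import *
q=np.load("q.npy");go(telemetry.read_state()["tool_pos"],np.degrees(q[2])-90)
E
```

```text
time: 6.9
tool_pos: [551.6, -189.4, 184.0]
tcp_rot: [100.7, 90.0, -22.8]
wrist_force: [0.4, -1.2, 0.2]
opening: 0.324
time: 7.15
tool_pos: [550.1, -187.4, 183.6]
tcp_rot: [-102.3, 89.7, 134.2]
wrist_force: [-11.6, 15.4, 9.4]
opening: 0.126
t 7.15 pos [ 550.1 -187.4  183.6] j6 11.0 F [-11.6  15.4   9.4] open 11.9 -> shift [0. 0. 0.] turn 1.066 alt -2.076 rows 8.5
```

```bash

python3 -m crank '[[0,[0,0,0],0.12],[0,[0,0,0],0.24],[0,[0,0,0],0.36],[0,[0,0,0],0.48],[0,[0,0,0],0.6],[0,[0,0,0],0.72],[0,[0,0,0],0.84],[0,[0,0,0],0.95]]'
python3 -m crank '[[0,[0,0,0],0.08],[0,[0,0,0],0.13],[0,[0,0,0],0.13],[0,[0,0,0],0.13]]'
python3 - <<'E'
from h import *
q=np.load("q.npy");go(telemetry.read_state()["tool_pos"],np.degrees(q[2])-90); print(telemetry.read_state()["wrist_torque"])
E
```

```text
time: 7.82
tool_pos: [550.8, -188.1, 183.6]
tcp_rot: [-50.7, 89.8, 131.0]
wrist_force: [-6.6, 7.1, 5.2]
opening: 0.123
time: 8.15
tool_pos: [550.8, -188.3, 183.6]
tcp_rot: [-41.3, 89.8, 133.3]
wrist_force: [-7.8, 7.1, 5.7]
opening: 0.129
t 8.15 pos [ 550.8 -188.3  183.6] j6 73.0 F [-7.8  7.1  5.7] open 12.1 -> shift [0. 0. 0.] turn -0.014 alt 3.127 rows 0.1
[1.59457569 1.31448364 0.07607271]
```

```bash

python3 -m crank '[[0,[0,0,0],0.03],[0,[0,0,0],0.06],[0,[0,0,0],0.06]]'
python3 - <<'E'
from h import *
q=np.load("q.npy");go(telemetry.read_state()["tool_pos"],np.degrees(q[2])-90); print(telemetry.read_state()["wrist_torque"])
E
```

```text
time: 8.4
tool_pos: [550.8, -188.3, 183.6]
tcp_rot: [-34.7, 89.9, 136.4]
wrist_force: [-7.0, 6.5, 5.5]
opening: 0.13
t 8.4 pos [ 550.8 -188.3  183.6] j6 76.0 F [-7.   6.5  5.5] open 12.2 -> shift [0. 0. 0.] turn -0.076 alt 3.066 rows 0.6
[1.48474952 1.28671598 0.42160548]
```

```bash
cat >> h.py <<'E'
def nut(n,theta,dz=0):
    q=np.load("q.npy");q[3]=.56; X=model(q)[n+"_grip"]
    j=np.degrees(q[2]-np.arctan2(np.sin(theta)*np.cos(.56),np.cos(theta)))
    print(n,"above:");go(X+[0,0,35],j);print("at:");go(X+[0,0,dz],j)
E
python3 -m crank '[[0.06,[0,0,0],0],[0.06,[0,0,0],0],[0.06,[0,0,0],0],[0.06,[-0.03,0,0],0],[0.06,[-0.07,0,0],-0.1],[0.06,[-0.09,0,0],-0.2]]'
python3 - <<'E'
from h import *
nut("nut_far_right",.8,-6)
E
```

```text
time: 8.9
tool_pos: [552.0, -189.7, 277.6]
tcp_rot: [153.3, 89.8, -23.9]
wrist_force: [0.5, 0.5, 0.4]
opening: 0.52
nut_far_right above:
t 8.9 pos [ 552.  -189.7  277.6] j6 65.0 F [0.5 0.5 0.4] open 48.9 -> shift [ 0.0231 -0.0931 -0.0255] turn -0.724 alt 2.418 rows 5.8
at:
t 8.9 pos [ 552.  -189.7  277.6] j6 65.0 F [0.5 0.5 0.4] open 48.9 -> shift [ 0.0641 -0.0932 -0.0254] turn -0.724 alt 2.418 rows 5.8
```

```bash

python3 -m crank '[[0.056,[0,-0.093,-0.025],-0.724],[0.056,[0,-0.093,-0.025],-0.724],[0.056,[0,-0.093,-0.025],-0.724],[0.056,[0,-0.093,-0.025],-0.724],[0.056,[0.01,-0.093,-0.025],-0.724],[0.056,[0.02,-0.093,-0.025],-0.724],[0.056,[0.023,-0.093,-0.025],-0.724],[0.056,[0.023,-0.093,-0.025],-0.724]]' 20
python3 - <<'E'
from h import *
nut("nut_far_right",.8,-6)
E
```

```text
time: 9.57
tool_pos: [572.0, -95.3, 249.7]
tcp_rot: [-55.5, 89.9, 168.4]
wrist_force: [-0.7, -0.6, -0.1]
opening: 0.594
nut_far_right above:
t 9.57 pos [572.  -95.3 249.7] j6 33.0 F [-0.7 -0.6 -0.1] open 55.8 -> shift [-0.0047  0.0007 -0.0006] turn -0.007 alt 3.134 rows 0.1
at:
t 9.57 pos [572.  -95.3 249.7] j6 33.0 F [-0.7 -0.6 -0.1] open 55.8 -> shift [ 0.0363  0.0008 -0.0006] turn -0.007 alt 3.134 rows 0.9
```

```bash

python3 -m crank '[[0.056,[0.018,0.001,-0.001],0],[0.056,[0.036,0.001,-0.001],0],[0.056,[0.036,0.001,-0.001],0],[0.03,[0.036,0.001,-0.001],0],[0.03,[0.036,0.001,-0.001],0],[0.03,[0.036,0.001,-0.001],0],[0.022,[0.036,0.001,-0.001],0],[0.022,[0.036,0.001,-0.001],0]]' 20
python3 -m crank '[[0.01,[0,0,0],0],[0.01,[0,0,0],0],[0.01,[0,0,0],0]]' 
python3 - <<'E'
from h import *
nut("nut_far_right",.8,-6); print(telemetry.read_state()["wrist_torque"])
E
```

```text
time: 10.23
tool_pos: [572.8, -93.7, 216.0]
tcp_rot: [-103.2, 89.8, 120.9]
wrist_force: [-12.6, 15.4, 6.0]
opening: 0.28
time: 10.48
tool_pos: [573.2, -93.9, 216.5]
tcp_rot: [-136.1, 89.9, 88.0]
wrist_force: [-10.4, 9.8, 6.4]
opening: 0.184
nut_far_right above:
t 10.48 pos [573.2 -93.9 216.5] j6 33.0 F [-10.4   9.8   6.4] open 17.3 -> shift [-0.0379  0.0008  0.0013] turn -0.004 alt 3.137 rows 0.9
at:
t 10.48 pos [573.2 -93.9 216.5] j6 33.0 F [-10.4   9.8   6.4] open 17.3 -> shift [0.0031 0.0009 0.0013] turn -0.004 alt 3.137 rows 0.1
[1.77234524 1.70755828 0.03869903]
```

```bash

python3 -m crank '[[0.056,[0,0,0],0],[0.056,[0,0,0],0],[0.056,[0,0,0],0],[0.056,[-0.02,0,0],0],[0.056,[-0.045,0,0],0]]'
python3 - <<'E'
from h import *
nut("nut_near_left",.8,-6)
E
```

```text
time: 10.9
tool_pos: [573.1, -95.4, 259.0]
tcp_rot: [-53.8, 89.8, 170.2]
wrist_force: [-0.2, -0.1, 1.0]
opening: 0.499
nut_near_left above:
t 10.9 pos [573.1 -95.4 259. ] j6 33.0 F [-0.2 -0.1  1. ] open 46.9 -> shift [ 0.0665 -0.1993 -0.0775] turn -0.005 alt 3.137 rows 5.4
at:
t 10.9 pos [573.1 -95.4 259. ] j6 33.0 F [-0.2 -0.1  1. ] open 46.9 -> shift [ 0.1075 -0.1992 -0.0776] turn -0.005 alt 3.137 rows 5.7
```

```bash

python3 -m crank '[[0.056,[0,-0.199,-0.078],0],[0.056,[0,-0.199,-0.078],0],[0.056,[0,-0.199,-0.078],0],[0.056,[0,-0.199,-0.078],0],[0.056,[0,-0.199,-0.078],0],[0.056,[0.03,-0.199,-0.078],0],[0.056,[0.06,-0.199,-0.078],0],[0.056,[0.068,-0.199,-0.078],0]]' 20
python3 - <<'E'
from h import *
nut("nut_near_left",.8,-6)
E
```

```text
time: 11.57
tool_pos: [489.7, 102.3, 188.5]
tcp_rot: [-34.2, 89.8, -170.1]
wrist_force: [-0.5, -0.3, -0.8]
opening: 0.596
nut_near_left above:
t 11.57 pos [489.7 102.3 188.5] j6 53.0 F [-0.5 -0.3 -0.8] open 56.0 -> shift [-0.0043  0.0006  0.0002] turn -0.003 alt 3.138 rows 0.1
at:
t 11.57 pos [489.7 102.3 188.5] j6 53.0 F [-0.5 -0.3 -0.8] open 56.0 -> shift [0.0367 0.0007 0.    ] turn -0.003 alt 3.138 rows 0.9
```

```bash

python3 -m crank '[[0.056,[0.018,0.001,0],0],[0.056,[0.036,0.001,0],0],[0.056,[0.036,0.001,0],0],[0.03,[0.036,0.001,0],0],[0.03,[0.036,0.001,0],0],[0.03,[0.036,0.001,0],0],[0.022,[0.036,0.001,0],0],[0.022,[0.036,0.001,0],0]]' 20
python3 -m crank '[[0.01,[0,0,0],0],[0.01,[0,0,0],0],[0.01,[0,0,0],0]]' 
python3 -m crank '[[0.056,[0,0,0],0],[0.056,[0,0,0],0],[0.056,[0,0,0],0],[0.056,[-0.03,0,0],0],[0.056,[-0.07,0,0],0],[0.056,[-0.11,0,0],0],[0.056,[-0.13,0.04,0],0],[0.056,[-0.13,0.08,0],0]]'
python3 - <<'E'
from h import *
q=np.load("q.npy");q[3]=.56; m=model(q)
a=grab_frame("side");b=grab_frame("top")
ims=[]
for p,(x0,y0) in((a,(235,165)),(b,(215,180))):
    k=3; ims.append(cv2.resize(p["pixels"][y0:y0+120,x0:x0+190][:,:,::-1].copy(),None,fx=k,fy=k-.5,interpolation=cv2.INTER_CUBIC))
cv2.imwrite("pics/half.png",np.vstack(ims)[:, :])
nut("nut_near_left",1.571,-8)
E
```

```text
time: 12.23
tool_pos: [490.9, 103.0, 157.3]
tcp_rot: [-110.2, 89.8, 113.9]
wrist_force: [-16.2, 18.6, 13.9]
opening: 0.28
time: 12.48
tool_pos: [490.3, 103.8, 157.2]
tcp_rot: [-104.1, 89.7, 120.0]
wrist_force: [-20.3, 21.1, 10.4]
opening: 0.183
time: 13.15
tool_pos: [548.2, 44.6, 292.3]
tcp_rot: [136.4, 89.4, 0.6]
wrist_force: [1.0, 1.1, -0.5]
opening: 0.601
nut_near_left above:
t 13.25 pos [549.2  41.  286.5] j6 47.0 F [ 0.1 -0.5 -0.2] open 55.9 -> shift [ 0.0935 -0.085   0.0007] turn 0.846 alt -2.296 rows 6.8
at:
t 13.25 pos [549.2  41.  286.5] j6 47.0 F [ 0.1 -0.5 -0.2] open 55.9 -> shift [ 0.1365 -0.0851  0.0007] turn 0.846 alt -2.296 rows 6.8
```

View pics/half.png

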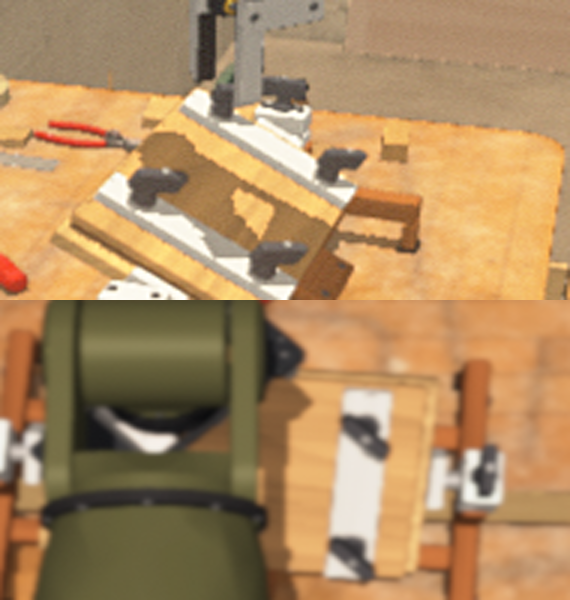

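```bash

python3 -m crank '[[0.056,[0,-0.085,0],0.12],[0.056,[0,-0.085,0],0.24],[0.056,[0,-0.085,0.001],0.36],[0.056,[0.02,-0.085,0.001],0.48],[0.056,[0.04,-0.085,0.001],0.6],[0.056,[0.06,-0.085,0.001],0.72],[0.056,[0.09,-0.085,0.001],0.846],[0.056,[0.095,-0.085,0.001],0.846]]' 25
python3 - <<'E'
from h import *
nut("nut_near_left",1.571,-8)
E
```

```text
time: 13.92
tool_pos: [485.2, 104.6, 187.0]
tcp_rot: [14.2, 89.7, -170.5]
wrist_force: [-0.5, -1.0, 0.1]
opening: 0.596
nut_near_left above:
t 13.92 pos [485.2 104.6 187. ] j6 103.0 F [-0.5 -1.   0.1] open 56.1 -> shift [-0.0058  0.0025 -0.005 ] turn -0.003 alt 3.139 rows 0.2
at:
t 13.92 pos [485.2 104.6 187. ] j6 103.0 F [-0.5 -1.   0.1] open 56.1 -> shift [ 0.0372  0.0024 -0.0053] turn -0.003 alt 3.139 rows 0.9
```

```bash

python3 -m crank '[[0.056,[0.019,0.002,-0.005],0],[0.056,[0.037,0.002,-0.005],0],[0.056,[0.037,0.002,-0.005],0],[0.03,[0.037,0.002,-0.005],0],[0.03,[0.037,0.002,-0.005],0],[0.03,[0.037,0.002,-0.005],0],[0.018,[0.037,0.002,-0.005],0],[0.018,[0.037,0.002,-0.005],0]]' 25
python3 -m crank '[[0,[0,0,0],0],[0,[0,0,0],0],[0,[0,0,0],0.04],[0,[0,0,0],0.04]]' 
python3 - <<'E'
from h import *
nut("nut_near_left",1.571,-8); print(telemetry.read_state()["wrist_torque"])
E
```

```text
time: 14.58
tool_pos: [494.5, 105.5, 156.5]
tcp_rot: [-141.1, 89.3, 34.6]
wrist_force: [18.7, 25.4, 6.1]
opening: 0.282
time: 14.92
tool_pos: [493.1, 102.4, 155.6]
tcp_rot: [-174.8, 89.7, -1.5]
wrist_force: [3.8, -1.6, 7.3]
opening: 0.126
nut_near_left above:
t 14.92 pos [493.1 102.4 155.6] j6 104.0 F [ 3.8 -1.6  7.3] open 11.9 -> shift [-0.0372  0.001   0.0028] turn -0.037 alt 3.104 rows 0.9
at:
t 14.92 pos [493.1 102.4 155.6] j6 104.0 F [ 3.8 -1.6  7.3] open 11.9 -> shift [0.0058 0.001  0.003 ] turn -0.037 alt 3.104 rows 0.3
[-0.30217489 -0.6170861   0.41379181]
```

```bash

python3 -m crank '[[0.056,[0,0,0],0],[0.056,[0,0,0],0],[0.056,[0,0,0],-0.04],[0.056,[-0.04,0,0],-0.04],[0.056,[-0.08,0,0],-0.04],[0.056,[-0.11,0,0],-0.04]]'
python3 - <<'E'
from h import *
nut("nut_far_right",1.571,-8)
E
```

```text
time: 15.42
tool_pos: [491.6, 102.5, 266.6]
tcp_rot: [-165.6, 89.9, 10.1]
wrist_force: [-0.6, -0.3, -0.1]
opening: 0.52
nut_far_right above:
t 15.42 pos [491.6 102.5 266.6] j6 102.0 F [-0.6 -0.3 -0.1] open 48.9 -> shift [ 0.0122  0.1913 -0.096 ] turn 0.004 alt -3.137 rows 5.1
at:
t 15.42 pos [491.6 102.5 266.6] j6 102.0 F [-0.6 -0.3 -0.1] open 48.9 -> shift [ 0.0552  0.1913 -0.096 ] turn 0.004 alt -3.137 rows 5.3
```

```bash

python3 -m crank '[[0.056,[0,0.191,-0.096],0],[0.056,[0,0.191,-0.096],0],[0.056,[0,0.191,-0.096],0],[0.056,[0,0.191,-0.096],0],[0.056,[0,0.191,-0.096],0],[0.056,[0,0.191,-0.096],0],[0.056,[0.012,0.191,-0.096],0],[0.056,[0.012,0.191,-0.096],0]]' 25
python3 - <<'E'
from h import *
nut("nut_far_right",1.571,-8)
E
```

```text
time: 16.08
tool_pos: [572.2, -95.8, 249.5]
tcp_rot: [-11.2, 89.8, 164.4]
wrist_force: [0.0, 0.2, -0.1]
opening: 0.592
nut_far_right above:
t 16.08 pos [572.2 -95.8 249.5] j6 81.0 F [ 0.   0.2 -0.1] open 55.7 -> shift [-0.0049 -0.0003 -0.0006] turn 0.003 alt -3.139 rows 0.1
at:
t 16.08 pos [572.2 -95.8 249.5] j6 81.0 F [ 0.   0.2 -0.1] open 55.7 -> shift [ 0.0381 -0.0003 -0.0007] turn 0.003 alt -3.139 rows 0.9
```

```bash

python3 -m crank '[[0.056,[0.019,0,-0.001],0],[0.056,[0.038,0,-0.001],0],[0.056,[0.038,0,-0.001],0],[0.03,[0.038,0,-0.001],0],[0.03,[0.038,0,-0.001],0],[0.03,[0.038,0,-0.001],0],[0.018,[0.038,0,-0.001],0],[0.018,[0.038,0,-0.001],0]]' 25
python3 -m crank '[[0,[0,0,0],0],[0,[0,0,0],0],[0,[0,0,0],0.04],[0,[0,0,0],0.04]]' 
python3 - <<'E'
from h import *
nut("nut_far_right",1.571,-8); print(telemetry.read_state()["wrist_torque"])
E
python3 -m crank '[[0.056,[0,0,0],0],[0.056,[0,0,0],0],[0.056,[0,0,0],-0.04],[0.056,[-0.03,0,0],-0.04],[0.056,[-0.055,0,0],-0.04]]'
python3 - <<'E'
from h import *
nut("nut_near_right",1.571,-8)
E
```

```text
time: 16.75
tool_pos: [576.8, -91.6, 216.9]
tcp_rot: [-145.7, 89.3, 30.0]
wrist_force: [18.5, 29.8, 18.8]
opening: 0.286
time: 17.08
tool_pos: [575.0, -94.8, 216.2]
tcp_rot: [-175.6, 89.7, -2.3]
wrist_force: [1.4, 4.8, 9.3]
opening: 0.127
nut_far_right above:
t 17.08 pos [575.  -94.8 216.2] j6 84.0 F [1.4 4.8 9.3] open 12.0 -> shift [-0.0382  0.0009  0.0018] turn -0.038 alt 3.104 rows 0.9
at:
t 17.08 pos [575.  -94.8 216.2] j6 84.0 F [1.4 4.8 9.3] open 12.0 -> shift [0.0048 0.0009 0.0021] turn -0.038 alt 3.104 rows 0.3
[ 0.78849591 -0.3508829   0.42760038]
time: 17.5
tool_pos: [573.4, -95.3, 269.1]
tcp_rot: [-5.6, 89.9, 170.0]
wrist_force: [0.7, -0.2, 0.6]
opening: 0.45
nut_near_right above:
t 17.5 pos [573.4 -95.3 269.1] j6 81.0 F [ 0.7 -0.2  0.6] open 42.3 -> shift [ 0.0765 -0.0002  0.0987] turn 0.004 alt -3.138 rows 3.0
at:
t 17.5 pos [573.4 -95.3 269.1] j6 81.0 F [ 0.7 -0.2  0.6] open 42.3 -> shift [ 0.1195 -0.0002  0.0986] turn 0.004 alt -3.138 rows 3.7
```

```bash

python3 -m crank '[[0.056,[0,0,0.04],0],[0.056,[0,0,0.08],0],[0.056,[0,0,0.099],0],[0.056,[0.02,0,0.099],0],[0.056,[0.05,0,0.099],0],[0.056,[0.077,0,0.099],0],[0.056,[0.077,0,0.099],0],[0.056,[0.077,0,0.099],0]]' 25
python3 - <<'E'
from h import *
nut("nut_near_right",1.571,-8)
p=grab_frame("side"); cv2.imwrite("pics/pair.png",cv2.resize(p["pixels"][165:285,235:425][:,:,::-1],None,fx=3,fy=3,interpolation=cv2.INTER_CUBIC))
E
```

```text
time: 18.17
tool_pos: [474.9, -87.8, 191.7]
tcp_rot: [-9.0, 89.9, 166.7]
wrist_force: [0.2, 0.1, 0.6]
opening: 0.596
nut_near_right above:
t 18.17 pos [474.9 -87.8 191.7] j6 80.0 F [0.2 0.1 0.6] open 56.0 -> shift [-0.0011 -0.0002  0.    ] turn 0.004 alt -3.138 rows 0.0
at:
t 18.17 pos [474.9 -87.8 191.7] j6 80.0 F [0.2 0.1 0.6] open 56.0 -> shift [ 0.0419 -0.0002 -0.    ] turn 0.004 alt -3.138 rows 1.0
```

View pics/pair.png

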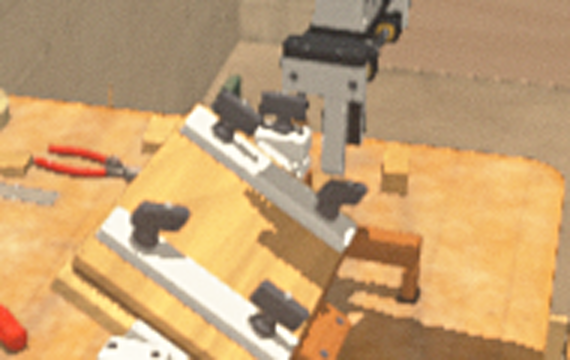

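```bash

python3 -m crank '[[0.056,[0.02,0,0],0],[0.056,[0.041,0,0],0],[0.056,[0.041,0,0],0],[0.03,[0.041,0,0],0],[0.03,[0.041,0,0],0],[0.03,[0.041,0,0],0],[0.018,[0.041,0,0],0],[0.018,[0.041,0,0],0]]' 25
python3 -m crank '[[0,[0,0,0],0],[0,[0,0,0],0],[0,[0,0,0],0.04],[0,[0,0,0],0.04]]' 
python3 - <<'E'
from h import *
nut("nut_near_right",1.571,-8); print(telemetry.read_state()["wrist_torque"])
E
python3 -m crank '[[0.056,[0,0,0],0],[0.056,[0,0,0],0],[0.056,[0,0,0],-0.04],[0.056,[-0.04,0,0],-0.04],[0.056,[-0.08,0,0],-0.04],[0.056,[-0.11,0,0],-0.04]]'
python3 - <<'E'
from h import *
nut("nut_far_left",1.571,-8)
E
```

```text
time: 18.88
tool_pos: [478.7, -84.7, 154.1]
tcp_rot: [-147.2, 89.3, 28.4]
wrist_force: [22.2, 37.6, 21.2]
opening: 0.283
time: 19.22
tool_pos: [476.8, -87.1, 153.1]
tcp_rot: [-167.2, 89.7, 6.1]
wrist_force: [2.7, 9.0, 9.7]
opening: 0.127
nut_near_right above:
t 19.22 pos [476.8 -87.1 153.1] j6 82.0 F [2.7 9.  9.7] open 11.9 -> shift [-0.0397  0.0007  0.0016] turn -0.038 alt 3.104 rows 1.0
at:
t 19.22 pos [476.8 -87.1 153.1] j6 82.0 F [2.7 9.  9.7] open 11.9 -> shift [0.0033 0.0008 0.0019] turn -0.038 alt 3.104 rows 0.3
[ 1.69072729 -0.5200722   0.3356698 ]
time: 19.72
tool_pos: [475.2, -88.0, 263.9]
tcp_rot: [163.0, 89.9, -21.4]
wrist_force: [0.3, -0.1, 1.2]
opening: 0.515
nut_far_left above:
t 19.72 pos [475.2 -88.  263.9] j6 80.0 F [ 0.3 -0.1  1.2] open 48.4 -> shift [ 0.0095 -0.19   -0.0986] turn 0.003 alt -3.138 rows 5.1
at:
t 19.72 pos [475.2 -88.  263.9] j6 80.0 F [ 0.3 -0.1  1.2] open 48.4 -> shift [ 0.0525 -0.1901 -0.0985] turn 0.003 alt -3.138 rows 5.3
```

```bash

python3 -m crank '[[0.056,[0,-0.19,-0.0985],0],[0.056,[0,-0.19,-0.0985],0],[0.056,[0,-0.19,-0.0985],0],[0.056,[0,-0.19,-0.0985],0],[0.056,[0,-0.19,-0.0985],0],[0.056,[0,-0.19,-0.0985],0],[0.056,[0.01,-0.19,-0.0985],0],[0.056,[0.01,-0.19,-0.0985],0]]' 25
python3 - <<'E'
from h import *
nut("nut_far_left",1.571,-8)
E
```

```text
time: 20.38
tool_pos: [587.0, 93.6, 248.3]
tcp_rot: [17.7, 89.8, -166.7]
wrist_force: [0.2, -0.1, -0.7]
opening: 0.597
nut_far_left above:
t 20.38 pos [587.   93.6 248.3] j6 100.0 F [ 0.2 -0.1 -0.7] open 56.1 -> shift [-0.0061 -0.0004 -0.0009] turn 0.004 alt -3.138 rows 0.1
at:
t 20.38 pos [587.   93.6 248.3] j6 100.0 F [ 0.2 -0.1 -0.7] open 56.1 -> shift [ 0.0369 -0.0004 -0.001 ] turn 0.004 alt -3.138 rows 0.9
```

```bash

python3 -m crank '[[0.056,[0.019,0,-0.001],0],[0.056,[0.037,0,-0.001],0],[0.056,[0.037,0,-0.001],0],[0.03,[0.037,0,-0.001],0],[0.03,[0.037,0,-0.001],0],[0.03,[0.037,0,-0.001],0],[0.018,[0.037,0,-0.001],0],[0.018,[0.037,0,-0.001],0]]' 25
python3 -m crank '[[0,[0,0,0],0],[0,[0,0,0],0],[0,[0,0,0],0.04],[0,[0,0,0],0.04]]' 
python3 - <<'E'
from h import *
nut("nut_far_left",1.571,-8); print(telemetry.read_state()["wrist_torque"])
E
python3 -m crank '[[0.056,[0,0,0],0],[0.056,[0,0,0],0],[0.056,[0,0,0],-0.04],[0.056,[-0.04,0,0],-0.04],[0.056,[-0.08,0,0],-0.04],[0.056,[-0.11,0,0],-0.04],[0.056,[-0.13,0.0,0],-0.04],[0.056,[-0.13,0,0],-0.04]]'
python3 -m crank '[[0.056,[0,0,0.04],0],[0.056,[0,0,0.08],0],[0.056,[0,0,0.12],0],[0.056,[0,0,0.16],0],[0.056,[0,0,0.2],0],[0.056,[0,0,0.24],0],[0.056,[0,0,0.24],0],[0.056,[0,0,0.24],0]]'
python3 - <<'E'
from h import *
ims=[]
for n,(x0,y0) in(("side",(235,165)),("top",(215,180))):
    p=grab_frame(n); ims.append(cv2.resize(p["pixels"][y0:y0+120,x0:x0+190][:,:,::-1],None,fx=3,fy=2.5,interpolation=cv2.INTER_CUBIC))
cv2.imwrite("pics/end.png",np.vstack(ims))
E
```

```text
time: 21.05
tool_pos: [591.1, 97.2, 216.5]
tcp_rot: [-139.6, 89.3, 36.1]
wrist_force: [21.1, 28.0, 8.5]
opening: 0.278
time: 21.38
tool_pos: [589.7, 94.6, 216.0]
tcp_rot: [-156.7, 89.7, 16.6]
wrist_force: [0.3, 5.8, 7.8]
opening: 0.128
nut_far_left above:
t 21.38 pos [589.7  94.6 216. ] j6 102.0 F [0.3 5.8 7.8] open 12.0 -> shift [-0.0385  0.0008  0.0014] turn -0.038 alt 3.104 rows 0.9
at:
t 21.38 pos [589.7  94.6 216. ] j6 102.0 F [0.3 5.8 7.8] open 12.0 -> shift [0.0045 0.0009 0.0016] turn -0.038 alt 3.104 rows 0.3
[ 0.81275179 -0.22286704  0.38987586]
time: 22.05
tool_pos: [589.4, 93.8, 348.6]
tcp_rot: [-171.2, 89.6, 4.4]
wrist_force: [0.5, 0.5, -0.0]
opening: 0.594
time: 22.72
tool_pos: [348.4, 112.3, 343.7]
tcp_rot: [-167.4, 89.9, 8.2]
wrist_force: [0.1, 0.5, -0.7]
opening: 0.594
```

View pics/end.png

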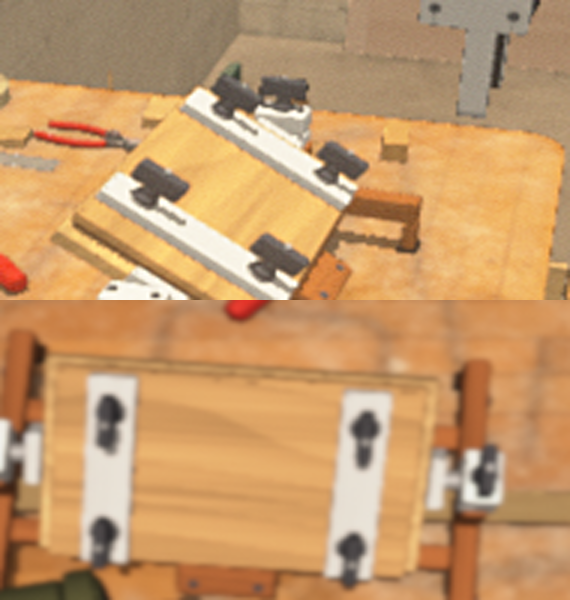

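```bash
python3 -c "
from h import *
print(workorder.job_done())"
```

```text
the job is handed in; nothing more can be done
None
```

The press frame is tipped to its stop and locked, all four T-nuts are tight, and the job is handed in at about 23 s of the 72 s. No verdict was reported.

- **Frame and lock:** I pressed the lip down until the wrist force jumped from about 10 N to 76 N. I then turned the lock knob clockwise until the torque rose from 0.08 to 0.42 N m, a little past its nominal stop angle.
- **Half way:** The far-right and near-left nuts were brought to diagonal first. A picture showed all four bars diagonal.
- **Tightening, crosswise:** I tightened near left then far right, with a picture after that pair. Near right and far left followed. At each stop the jaws closed to about 12 mm, the bar's thickness, and the torque was 0.34 to 0.43 N m.
- **Last look:** The final pictures show all four bars parallel to the rails, the lock bar pointing away from the robot, the frame still tipped and the arm clear.
- **Disagreements and gaps:**
  - One picture-based estimate of the tilt, taken just before the final press, came out at 0.61 rad. That is beyond the 0.56 rad stop, so I put it down to detection error and did not re-measure.
  - I did not re-measure the two bystanders. The arm never went near them. The final picture shows the offcut, and the sanding block was outside it.

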